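Pull-test the battery hold-down of a scooter bay

ROBOT

A 6-joint arm with a two-finger parallel gripper is mounted at the origin on the work surface. World frame = base frame: x ahead of the robot, y to its left, z up, the work surface at z = 0. Lengths are in m, angles in rad, forces in N, time in s.
With the tool pointing down it reaches from about 0.35 to 1 m from the base axis. Payload 7.1 kg.
Tool frame: the origin (TCP) lies midway between the tips of the shut fingers; the grasp point (between the pads) lies 19 mm behind it; z points along the fingers, y is the line along which they close (so a half turn about z gives the same grasp; the last joint's range is limited). The gripper opens to 85 mm and grips with 20 to 120 N. Pads are 22 mm wide; open, the fingers measure 114 mm over their backs; the gripper's body (76 mm by 85 mm) begins 54 mm behind the grasp point. The pads swing forward as they close: fully open they stand 13 mm farther back than shut.
Start: joints at [1.13, 0.423, 1.63, -0, 1.089, -0.019], TCP at [0.256, 0.57, 0.231] pointing down, gripper open.
Joint ranges: [-3, 3], [-0.9, 2.11], [0.09, 2.58], [-1.31, 4.45], [0.11, 2.69], [-2.54, 2.54]. Speed limits (rad/s): [2.39, 2.39, 3.01, 3.14, 3.14, 3.14].

INTERFACE

Orientations are given as a unit quaternion [w, x, y, z].
In Python, from rig import get_obs, capture, finish_job gives the robot as it stands.
- The arm moves only by the tool move_arm, never from a script. Its argument "motion" is a list that holds one entry, the list of rows, each a list of 7 numbers: the shift along the world's x, y, z in m, then the turn, a rotation vector about the world's x, y, z in rad, then the finger opening in m, from 0 to 0.0854. A call has 1 to 8 rows; each row shifts and turns the commanded pose from where the row before left it; what a row does not reach is not made up. A row lasts 1/12 s, in which the tool goes at most 41.7 mm and 7.16 degrees, less where a joint would pass 70% of its speed; a pose out of reach is approached as far as the arm can. A call is refused whole if a number of a shift passes 0.0417 or a number of a turn 0.125, either way. A call with a gripper value outside its range is refused whole. The fingers move at their own pace and stop on an object; "grip_force" is the grip in N (left out, the last holds). Time passes only in rows, so rows that do not move let the fingers close. It gives the time, the measured TCP pose, the force, the opening and the grip force at its end, in the units of the state.
- get_obs(): the state, without advancing time (a new reading comes with each control period).
- capture(name): name is "scene" or "top" or "wrist"; returns a dict with "color" (480x640x3 uint8, red, green, blue), "K" (3x3 intrinsics, pixels), "world_to_cam" (4x4, takes a point from world to camera coordinates). Camera axes: x right, y down, z forward; pixel columns grow to the right and rows downward; lengths in m; the calibration is good to about 2 mm. A picture is of the moment at which its call begins. There is no depth.
- finish_job(): hands the job in; it is judged then, once.
The state is a dict: "time_s": time; "joint_positions": joint angles; "joint_vel": joint speeds; "joint_torque": joint torques, N m; "position": TCP position; "ee_rot": TCP orientation; "wrist_force": force on the tool from outside, world axes, zero at the start; "moment": the same for the moment, N m; "grip_width": finger opening in m; "grasp_force": force on a finger pad.
Only numpy, scipy, OpenCV 4.12 (cv2) and the standard library are available. Lean on these libraries where they do the work, as an engineer would, in place of code of your own. Each camera call takes 0.05 s, during which the arm holds its last target. There are 200 camera calls.

TASK

Draw the yellow handle of the battery hold-down out until you feel its hidden hook catch, then pull on until the gauge blade reads in the green, and hold it there for about a second, never pulling far into the red. Then let the blade go back in and let go, leaving the hook caught on its keeper; leave the packs, tools and boxes around it where they are.

Things in the scene. Friction and masses are not known exactly. Their poses are not given: they have to be found in the camera images.
- bay: Battery bay of an electric scooter, fixed, 400 mm long along its own y. Origin on the table under the middle line of its deck. The deck, a dark plate 160 mm wide, slopes 30 degrees: its normal leans from vertical towards the bay's own -x (front); its middle line runs along y, 80 mm above the table. A red back panel stands along the back (own +x).
- seat_edge (a point): Middle of the lower front edge of the black seat pad that juts from the back panel over the whole deck; 260 mm above the table, own y of the bay -110 to 250 mm, pad 36 mm thick. Axes as the bay's. It blocks a vertical tool over the handle; a tool square to the deck (30 degrees from vertical, leaning to the front) passes.
- handle (a point): Grip point of the yellow pull handle, 60 mm out from the deck. The handle is a plate 16 mm thick along y, 44 mm wide along x, its top 22 mm above this point, free all round to 35 mm below it. Axes: z = deck normal (outward), y along the slide; pulling out is towards -y, in a straight line. It moves with the handle, which is fixed to the end of the sprung gauge blade.
- block (a point): Aluminium slide block into which the blade runs, 66 x 60 mm, 22 mm high over the deck, +y of the handle: this point is the top of its edge next to the handle, where the blade is read. It slides along the deck with 3 N of friction, stays where it is left, and carries the hook on a rod. From the start it slides 15 to 100 mm until the hook meets the keeper.
- shroud (a point): Middle of the top of the black shroud with a red stripe at the +y end of the deck, 130 mm long, 51 mm high over the deck. It hides the hook and the keeper: where they meet differs each time and cannot be seen, only felt.
- gauge (a joint): How far the blade is drawn out of the block, m; 0 = in, 0.038 = end. Colours from the handle: white 0 to 16 mm, green 16 to 26, red beyond; the colour at the block's edge is the reading. It stays in while the slide runs free, as it takes 4.2 N to start, then 0.35 N per mm: 9.8 to 13.3 N in the green. Damped; it springs back in when let go, without moving the block.
- keeper (a joint): Small sprung keeper hidden under the shroud, which the hook catches: 0 = hook not on it, 0.005 m = hook bearing fully on it. It pushes back with about 1 N only, so the slide's friction keeps the hook on it after the handle is let go; pushing the block back (+y) takes it off.
- pack_near: battery pack, bystander: black box with a red stripe, 151 x 50 x 88 mm, standing on the table; origin under its middle, x along the length, in front of the bay's deck
- pack_left: battery pack, bystander: black box with a red stripe, 151 x 50 x 88 mm, standing on the table; origin under its middle, x along the length
- pack_right: battery pack, bystander: black box with a red stripe, 151 x 50 x 88 mm, standing on the table; origin under its middle, x along the length
- wrench: steel wrench, 160 mm, bystander, lying on top of the seat pad
- screwdriver: screwdriver, 180 mm, bystander on the table
- jar: steel screw jar with blue lid, 64 mm across, 75 mm high, bystander
- cover: empty black battery-box cover, 200 x 130 x 45 mm, open upward, bystander

How it is judged:
On the way:
1. the hook bears on the keeper and the gauge reads green (16 to 26 mm), held for half a second (value of joint keeper above 0.003 m and value of joint gauge between 0.016 and 0.026 m), for 0.5 s.
At the end, for the whole second after the job is handed in: the gauge blade is back in (less than 4 mm out) and the hook is still caught on the keeper (keeper pushed in more than 2 of its 5 mm) (value of joint gauge below 0.004 m and value of joint keeper above 0.002 m); the robot touches nothing.
It fails at once if the gauge pulled far into the red (beyond 32 mm) (value of joint gauge above 0.032 m).
It fails at once if a pack, tool, jar or box moved by more than 30 mm (distance of any of pack_near, pack_left, pack_right, wrench, screwdriver, jar, cover from where it was at the start of the episode above 0.03 m).
It also fails if it takes over 45 s, if anything falls off the work surface, if the arm or the gripper's body presses on something with over 40 N, if the wrist force passes 120 N, or if a joint passes its speed limit or range.

## Working session

There is one attempt and no reset: what is moved stays moved. The work goes in short steps, Python scripts to look and compute and a tool call to move; the robot and the scene stay as the last step left them, time stands still between calls to the robot, and variables do not carry over. Pictures are saved under pics/ and viewed, at most 10 in all, crops included, and the job is handed in when it is done.

Besides the shell and the picture viewer there is one more tool, called after "Request:" as name(argument=value, ...), one argument or row to a line, values as JSON. move_arm: Moves the arm, as the interface text tells. Its arguments: {"type":"object","properties":{"motion":{"type":"array","items":{"type":"array","items":{"type":"array","items":{"type":"number"}}}},"grip_force":{"type":"number"}},"required":["motion"]}

```bash
mkdir -p pics; python3 - <<'E'
from rig import *
import cv2
o=get_obs();print(o)
for n in("scene","top"):
    c=capture(n);cv2.imwrite(f"pics/{n}0.png",c["color"][:,:,::-1]);print(n,c["K"].tolist(),c["world_to_cam"].round(4).tolist() if hasattr(c["world_to_cam"],'round') else c["world_to_cam"])
E
```

```text
{'time_s': 0.0, 'joint_positions': array([ 1.12996703e+00,  4.23859569e-01,  1.63074970e+00,  9.08462950e-06,
        1.08858526e+00, -1.90398322e-02]), 'joint_vel': array([ 4.51188535e-04, -1.56201945e-04, -9.51526129e-05,  9.36055042e-04,
       -6.74019684e-04, -9.61385994e-04]), 'joint_torque': array([-2.48741359e-03, -5.57381845e+01, -2.81732565e+01, -1.12663386e-04,
        7.47347600e-03,  2.28419975e-05]), 'position': array([0.25562108, 0.56970132, 0.23051054]), 'ee_rot': array([-1.86461230e-04,  2.09336888e-01,  9.77843252e-01, -7.78939808e-04]), 'wrist_force': array([ 0.36114798, -1.54265801, -0.12506251]), 'moment': array([ 0.00822357, -0.00319339,  0.01469979]), 'grasp_force': 0.0, 'grip_width': 0.08551141129201714}
scene [[470.2448683015614, 0.0, 327.20827905762644], [0.0, 470.2448683015614, 238.17534125801282], [0.0, 0.0, 1.0]] [[-0.5219, 0.8528, -0.0215, 0.3053], [0.5455, 0.3142, -0.777, -0.1659], [-0.6558, -0.4172, -0.6292, 1.686], [0.0, 0.0, 0.0, 1.0]]
top [[490.8972211922442, 0.0, 329.4125662887496], [0.0, 490.8972211922442, 228.52404877024102], [0.0, 0.0, 1.0]] [[0.0034, -1.0, 0.0042, -0.0077], [-0.9943, -0.0038, -0.1066, 0.6102], [0.1066, -0.0039, -0.9943, 1.2293], [0.0, 0.0, 0.0, 1.0]]
```

View pics/scene0.png

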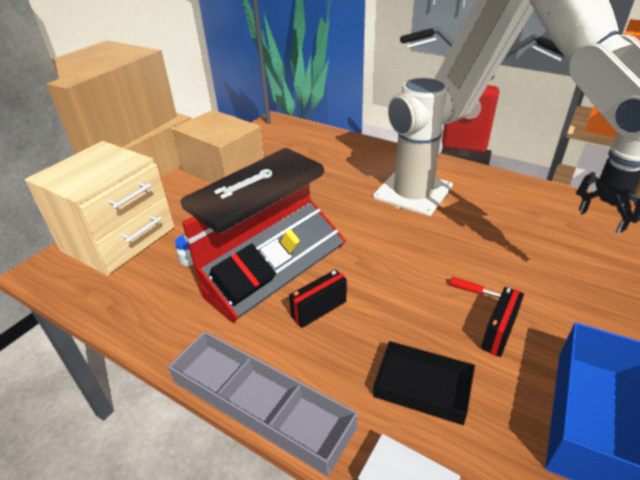

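View pics/top0.png

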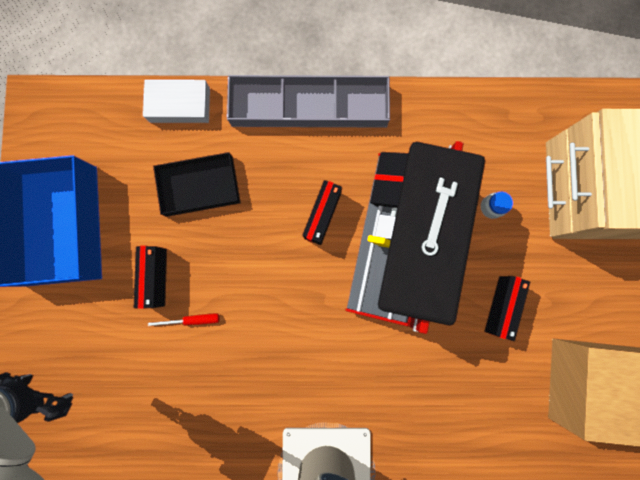

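The scene shows the bay with its yellow handle at (289,240), the white block and the black shroud to its lower left. In the top view the handle is at (379,240), half under the seat pad, with the shroud end far from the robot. I'll zoom in on both.

```bash
python3 - <<'E'
import cv2,numpy as np
a=cv2.imread("pics/scene0.png")[190:320,180:350];b=cv2.imread("pics/top0.png")[140:340,330:500]
a=cv2.resize(a,None,fx=3.5,fy=3.5,interpolation=cv2.INTER_CUBIC);b=cv2.resize(b,None,fx=3,fy=3,interpolation=cv2.INTER_CUBIC)
cv2.imwrite("pics/c1.png",a);cv2.imwrite("pics/c2.png",b)
for n in("scene","top"):
    i=cv2.imread(f"pics/{n}0.png");h=cv2.cvtColor(i,cv2.COLOR_BGR2HSV)
    m=cv2.inRange(h,(22,150,90),(35,255,255));k,l,s,c=cv2.connectedComponentsWithStats(m)
    for j in range(1,k):
        if s[j,4]>30:print(n,s[j],c[j])
E
```

```text
scene [280 231  19  22 242] [289.19008264 241.03305785]
top [367 235  23  13 177] [378.89830508 240.7740113 ]
```

View pics/c1.png

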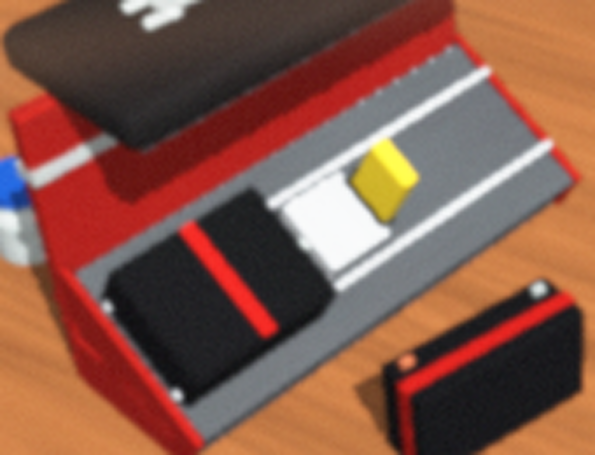

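View pics/c2.png

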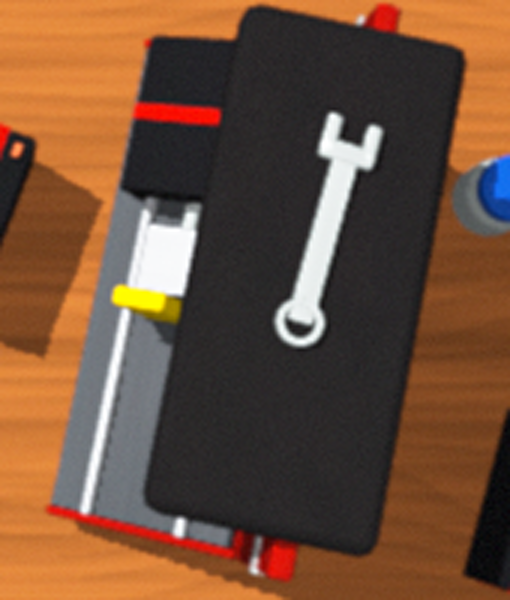

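The crops show the handle's bright top face in c1 from about (385,140) to (415,180). Its front end is at (115,297) in c2. The front deck edge runs from (205,440) to (575,180) in c1 and from (55,508) to (145,45) in c2.

```bash
cat > geo.py <<'E'
import numpy as np
from rig import capture
C={}
def cam(n):
    if n not in C: C[n]=capture(n)
    return np.array(C[n]["K"]),np.array(C[n]["world_to_cam"])
def ray(n,p):
    K,T=cam(n);d=T[:3,:3].T@np.linalg.solve(K,[p[0],p[1],1]);return -T[:3,:3].T@T[:3,3],d/np.linalg.norm(d)
def onz(n,p,z):
    o,d=ray(n,p);return o+d*(z-o[2])/d[2]
def tri(p,q):
    a,u=ray("scene",p);b,v=ray("top",q)
    s=np.linalg.lstsq(np.c_[u,-v],b-a,rcond=None)[0];A=a+s[0]*u;B=b+s[1]*v
    return (A+B)/2,np.linalg.norm(A-B)
S=lambda x,y:(180+x/3.5,190+y/3.5)
P=lambda x,y:(330+x/3,140+y/3)
def bay(yaw): # columns: bay x,y,z ; deck frame
    c,s=np.cos(yaw),np.sin(yaw);return np.array([[c,-s,0],[s,c,0],[0,0,1]])
E
python3 - <<'E'
from geo import *
np.set_printoptions(precision=4,suppress=True)
for n,f,a,b in(("scene",S,(575,182),(205,440)),("top",P,(55,508),(145,50))):
    A,B=onz(n,f(*a),.04),onz(n,f(*b),.04);d=B-A
    print(n,A,B,"len",np.linalg.norm(d),"ydir",np.degrees(np.arctan2(d[1],d[0])))
d=.0; 
for a,b,f in(((490,70),(273,203),S),((549,145),(338,288),S),((87,510),(148,205),P)):
    n="scene" if f is S else "top"
    for z in(.066,.094):
        A,B=onz(n,f(*a),z),onz(n,f(*b),z);e=B-A;print("rail",n,z,A,B,np.degrees(np.arctan2(e[1],e[0])))
print("front top -y",tri(S(418,180),P(115,305)))
print("front top +y",tri(S(407,193),P(113,288)))
print("top centre",onz("scene",S(396,165),.151))
for p in((385,140),(418,178),(407,193),(377,150)):print(p,onz("scene",S(*p),.151))
print("shroud corner near",tri(S(335,295),P(122,188)))
E
```

```text
scene [ 0.409  -0.0466  0.04  ] [ 0.7979 -0.1324  0.04  ] len 0.3982479087068093 ydir -12.440176694109423
top [ 0.4055 -0.0537  0.04  ] [ 0.7977 -0.1319  0.04  ] len 0.39988738194159873 ydir -11.281546383208156
rail scene 0.066 [ 0.336  -0.1777  0.066 ] [ 0.5845 -0.2331  0.066 ] -12.5739914785195
rail scene 0.094 [ 0.3687 -0.1561  0.094 ] [ 0.6092 -0.2097  0.094 ] -12.573991478519488
rail scene 0.066 [ 0.4043 -0.075   0.066 ] [ 0.6404 -0.1257  0.066 ] -12.120366979171871
rail scene 0.094 [ 0.4348 -0.0567  0.094 ] [ 0.6633 -0.1058  0.094 ] -12.12036697917188
rail top 0.066 [ 0.4054 -0.0788  0.066 ] [ 0.6582 -0.1307  0.066 ] -11.605927754111129
rail top 0.094 [ 0.407 -0.077  0.094] [ 0.654  -0.1277  0.094 ] -11.605927754111143
front top -y (array([ 0.568 , -0.096 ,  0.1352]), np.float64(0.001908578808580955))
front top +y (array([ 0.5821, -0.0956,  0.1324]), np.float64(8.495136690886438e-05))
top centre [ 0.5765 -0.1083  0.151 ]
(385, 140) [ 0.5552 -0.1334  0.151 ]
(418, 178) [ 0.5811 -0.0848  0.151 ]
(407, 193) [ 0.6   -0.082  0.151]
(377, 150) [ 0.5687 -0.1316  0.151 ]
shroud corner near (array([ 0.6682, -0.1062,  0.0906]), np.float64(0.0013692401247961843))
```

```bash
cat >> geo.py <<'E'
from scipy.spatial.transform import Rotation as R
yaw=np.radians(-12.0)
by=np.array([np.cos(yaw),np.sin(yaw),0]);bx=np.array([np.sin(yaw),-np.cos(yaw),0])
nrm=-.5*bx+np.array([0,0,.866])
grip=np.array([.570,-.123,.132])
Rt=np.c_[np.cross(by,-nrm),by,-nrm]
def delta(o,target):
    q=o["ee_rot"];r=R.from_matrix(Rt)*R.from_quat([q[1],q[2],q[3],q[0]]).inv()
    return np.array(target)-o["position"],r.as_rotvec()
E
python3 - <<'E'
from geo import *
from rig import get_obs
np.set_printoptions(precision=4,suppress=True)
p,r=delta(get_obs(),grip+nrm*.14)
print(nrm,by,grip+nrm*.14,p,r,p/24,r/24)
E
```

```text
[0.104  0.4891 0.866 ] [ 0.9781 -0.2079  0.    ] [ 0.5846 -0.0545  0.2532] [ 0.3288 -0.6245  0.0224] [-0.5035 -0.2568 -1.325 ] [ 0.0137 -0.026   0.0009] [-0.021  -0.0107 -0.0552]
```

Request:
move_arm(
  motion=[
    [[0.0137,-0.026,0.008,-0.021,-0.0107,-0.0552,0.085],[0.0137,-0.026,0.008,-0.021,-0.0107,-0.0552,0.085],[0.0137,-0.026,0.008,-0.021,-0.0107,-0.0552,0.085],[0.0137,-0.026,0.008,-0.021,-0.0107,-0.0552,0.085],[0.0137,-0.026,0.008,-0.021,-0.0107,-0.0552,0.085],[0.0137,-0.026,0.008,-0.021,-0.0107,-0.0552,0.085],[0.0137,-0.026,0.008,-0.021,-0.0107,-0.0552,0.085],[0.0137,-0.026,0.008,-0.021,-0.0107,-0.0552,0.085]],
  ],
)

```text
time_s: 0.87
position: [0.3658, 0.3608, 0.2956]
ee_rot: [0.059, 0.418, 0.903, -0.073]
wrist_force: [0.8, 0.0, 0.2]
grip_width: 0.0851
grasp_force: 0.0
```

Request:
move_arm(
  motion=[
    [[0.0137,-0.026,0,-0.021,-0.0107,-0.0552,0.085],[0.0137,-0.026,0,-0.021,-0.0107,-0.0552,0.085],[0.0137,-0.026,0,-0.021,-0.0107,-0.0552,0.085],[0.0137,-0.026,0,-0.021,-0.0107,-0.0552,0.085],[0.0137,-0.026,0,-0.021,-0.0107,-0.0552,0.085],[0.0137,-0.026,0,-0.021,-0.0107,-0.0552,0.085],[0.0137,-0.026,0,-0.021,-0.0107,-0.0552,0.085],[0.0137,-0.026,0,-0.021,-0.0107,-0.0552,0.085]],
  ],
)

```text
time_s: 1.53
position: [0.4754, 0.1529, 0.2953]
ee_rot: [0.115, 0.602, 0.777, -0.141]
wrist_force: [0.9, 0.8, 0.5]
grip_width: 0.0852
grasp_force: 0.0
```

Request:
move_arm(
  motion=[
    [[0.0137,-0.022,0,-0.021,-0.0107,-0.0552,0.085],[0.0137,-0.022,0,-0.021,-0.0107,-0.0552,0.085],[0.0137,-0.022,0,-0.021,-0.0107,-0.0552,0.085],[0.0137,-0.022,0,-0.021,-0.0107,-0.0552,0.085],[0.0137,-0.022,0,-0.021,-0.0107,-0.0552,0.085],[0.0137,-0.022,0,-0.021,-0.0107,-0.0552,0.085],[0.0137,-0.022,0,-0.021,-0.0107,-0.0552,0.085],[0.0137,-0.022,0,-0.021,-0.0107,-0.0552,0.085]],
  ],
)

```text
time_s: 2.2
position: [0.5851, -0.0229, 0.2951]
ee_rot: [0.163, 0.751, 0.607, -0.201]
wrist_force: [0.1, 0.5, 0.1]
grip_width: 0.0847
grasp_force: 0.0
```

```bash
python3 - <<'E'
from geo import *
from rig import get_obs
import cv2
np.set_printoptions(precision=4,suppress=True)
o=get_obs();print(o["time_s"],o["position"],o["joint_positions"],o["wrist_force"])
print(delta(o,grip+nrm*.14), delta(o,grip-nrm*.019)[0])
c=capture("wrist");cv2.imwrite("pics/w1.png",c["color"][:,:,::-1])
K,T=np.array(c["K"]),np.array(c["world_to_cam"])
for p in(grip,grip+.022*nrm):
    q=K@(T[:3]@np.r_[p,1]);print(q[:2]/q[2])
E
```

```text
2.2 [ 0.5851 -0.0229  0.2951] [ 0.1805  0.4045  1.6008 -0.4917  1.3783  0.548 ] [0.1153 0.5283 0.1413]
(array([-0.0005, -0.0316, -0.0419]), array([0.0014, 0.0007, 0.0022])) [-0.017  -0.1094 -0.1796]
[324.1467 221.4056]
[324.6192 227.273 ]
```

View pics/w1.png

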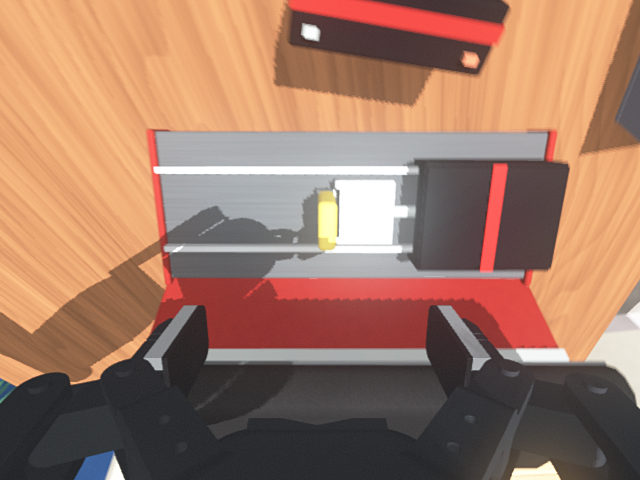

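The wrist view shows the deck square to the tool. The handle's top is at (327,221) against a predicted (324.6,227), so the estimate is about 4 mm off and easily corrected. I'll descend along the normal, correcting for that on the way.

Request:
move_arm(
  motion=[
    [[-0.0013,-0.0082,-0.0135,0,0,0,0.085],[-0.0013,-0.0082,-0.0135,0,0,0,0.085],[-0.0013,-0.0082,-0.0135,0,0,0,0.085],[-0.0013,-0.0082,-0.0135,0,0,0,0.085],[-0.0013,-0.0082,-0.0135,0,0,0,0.085],[-0.0013,-0.0082,-0.0135,0,0,0,0.085],[-0.0013,-0.0082,-0.0135,0,0,0,0.085],[-0.0013,-0.0082,-0.0135,0,0,0,0.085]],
  ],
)

```text
time_s: 2.92
position: [0.574, -0.0876, 0.1866]
ee_rot: [0.163, 0.75, 0.608, -0.201]
wrist_force: [-0.4, -0.0, -0.1]
grip_width: 0.0851
grasp_force: 0.0
```

Request:
move_arm(
  motion=[
    [[-0.001,-0.0083,-0.0144,0,0,0,0.085],[-0.001,-0.0083,-0.0144,0,0,0,0.085],[-0.001,-0.0083,-0.0144,0,0,0,0.085],[-0.001,-0.0083,-0.0144,0,0,0,0.085],[-0.001,-0.0083,-0.0144,0,0,0,0.085],[0,0,0,0,0,0,0.085],[0,0,0,0,0,0,0.085]],
  ],
)

```text
time_s: 3.5
position: [0.5686, -0.129, 0.1148]
ee_rot: [0.163, 0.751, 0.608, -0.202]
wrist_force: [0.1, 0.5, 0.1]
grip_width: 0.0852
grasp_force: 0.0
```

```bash
python3 - <<'E'
from geo import *
from rig import get_obs
import cv2
o=get_obs();print(o["position"],o["wrist_force"],o["wrist_force"]@by)
c=capture("wrist");cv2.imwrite("pics/w2.png",c["color"][:,:,::-1])
E
```

```text
[ 0.56858373 -0.1289698   0.11476477] [0.101131   0.46619499 0.06593817] 0.001993656954624029
```

View pics/w2.png

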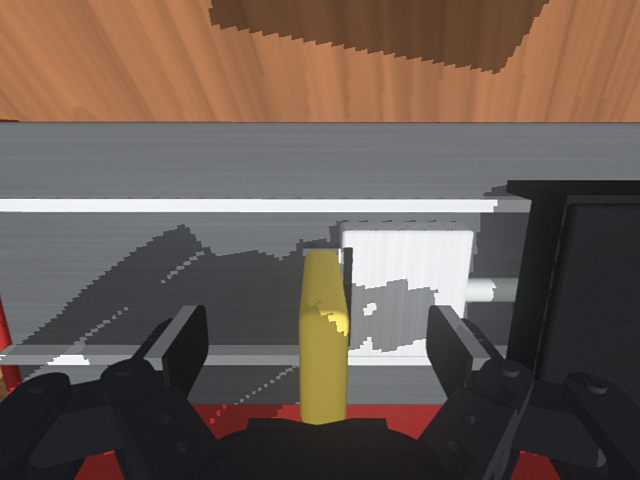

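The handle sits midway between the fingers (column 323 against 317). I'll close on it.

Request:
move_arm(
  motion=[
    [[0,0,0,0,0,0,0.01],[0,0,0,0,0,0,0.01],[0,0,0,0,0,0,0.01],[0,0,0,0,0,0,0.01],[0,0,0,0,0,0,0.01],[0,0,0,0,0,0,0.01],[0,0,0,0,0,0,0.01],[0,0,0,0,0,0,0.01]],
  ],
  grip_force=60,
)

```text
time_s: 4.22
position: [0.5697, -0.1287, 0.1158]
ee_rot: [0.164, 0.751, 0.608, -0.201]
wrist_force: [0.2, 3.4, 4.2]
grip_width: 0.0154
grasp_force: 59.6
```

Request:
move_arm(
  motion=[
    [[0,0,0,0,0,0,0.01],[0,0,0,0,0,0,0.01],[0,0,0,0,0,0,0.01],[0,0,0,0,0,0,0.01]],
  ],
)

```text
time_s: 4.55
position: [0.5697, -0.1287, 0.1157]
ee_rot: [0.164, 0.751, 0.608, -0.201]
wrist_force: [1.3, 2.9, 5.4]
grip_width: 0.0153
grasp_force: 59.7
```

Request:
move_arm(
  motion=[
    [[-0.0029,0.0006,0,0,0,0,0.01],[-0.0029,0.0006,0,0,0,0,0.01],[-0.0029,0.0006,0,0,0,0,0.01],[-0.0029,0.0006,0,0,0,0,0.01],[0,0,0,0,0,0,0.01]],
  ],
)

```text
time_s: 4.97
position: [0.5576, -0.1261, 0.1157]
ee_rot: [0.164, 0.75, 0.608, -0.201]
wrist_force: [1.1, 3.6, 5.9]
grip_width: 0.0155
grasp_force: 60.0
```

Request:
move_arm(
  motion=[
    [[-0.0029,0.0006,0,0,0,0,0.01],[-0.0029,0.0006,0,0,0,0,0.01],[-0.0029,0.0006,0,0,0,0,0.01]],
  ],
)

```text
time_s: 5.22
position: [0.5494, -0.1244, 0.1157]
ee_rot: [0.164, 0.751, 0.608, -0.2]
wrist_force: [4.3, 4.0, 5.5]
grip_width: 0.0153
grasp_force: 59.9
```

Request:
move_arm(
  motion=[
    [[-0.0029,0.0006,0,0,0,0,0.01],[-0.0029,0.0006,0,0,0,0,0.01],[-0.0029,0.0006,0,0,0,0,0.01],[-0.0029,0.0006,0,0,0,0,0.01]],
  ],
)

```text
time_s: 5.55
position: [0.5379, -0.122, 0.1157]
ee_rot: [0.164, 0.751, 0.608, -0.2]
wrist_force: [4.5, 3.2, 5.7]
grip_width: 0.0153
grasp_force: 59.9
```

Request:
move_arm(
  motion=[
    [[-0.0029,0.0006,0,0,0,0,0.01],[-0.0029,0.0006,0,0,0,0,0.01],[-0.0029,0.0006,0,0,0,0,0.01],[-0.0029,0.0006,0,0,0,0,0.01]],
  ],
)

```text
time_s: 5.88
position: [0.5263, -0.1195, 0.1157]
ee_rot: [0.164, 0.751, 0.608, -0.2]
wrist_force: [4.2, 3.6, 6.6]
grip_width: 0.0156
grasp_force: 59.9
```

Request:
move_arm(
  motion=[
    [[-0.0029,0.0006,0,0,0,0,0.01],[-0.0029,0.0006,0,0,0,0,0.01],[-0.0029,0.0006,0,0,0,0,0.01],[-0.0029,0.0006,0,0,0,0,0.01]],
  ],
)

```text
time_s: 6.22
position: [0.5149, -0.1171, 0.1157]
ee_rot: [0.164, 0.751, 0.608, -0.2]
wrist_force: [4.1, 5.2, 6.2]
grip_width: 0.0156
grasp_force: 59.9
```

Request:
move_arm(
  motion=[
    [[-0.0029,0.0006,0,0,0,0,0.01],[-0.0029,0.0006,0,0,0,0,0.01],[-0.0029,0.0006,0,0,0,0,0.01],[-0.0029,0.0006,0,0,0,0,0.01]],
  ],
)

```text
time_s: 6.55
position: [0.5043, -0.1148, 0.1157]
ee_rot: [0.164, 0.75, 0.608, -0.199]
wrist_force: [8.6, 1.8, 3.4]
grip_width: 0.0152
grasp_force: 59.4
```

The pull jumped to about 8 N, so the hook has caught. I'll hold, read the force at rest and look.

Request:
move_arm(
  motion=[
    [[0,0,0,0,0,0,0.01],[0,0,0,0,0,0,0.01],[0,0,0,0,0,0,0.01]],
  ],
)

```text
time_s: 6.8
position: [0.5044, -0.1148, 0.1157]
ee_rot: [0.164, 0.75, 0.608, -0.199]
wrist_force: [7.4, 2.0, 2.1]
grip_width: 0.0152
grasp_force: 59.5
```

```bash
python3 - <<'E'
from geo import *
from rig import get_obs
import cv2
f=[]
for i in range(4):
    c=capture("wrist");o=get_obs();f.append(o["wrist_force"]@by)
print(f,o["position"])
cv2.imwrite("pics/w3.png",c["color"][:,:,::-1])
E
```

```text
[np.float64(7.765823136630878), np.float64(7.73218166442241), np.float64(6.983262327916975), np.float64(7.166119107179024)] [ 0.50439956 -0.11482299  0.11573306]
```

View pics/w3.png

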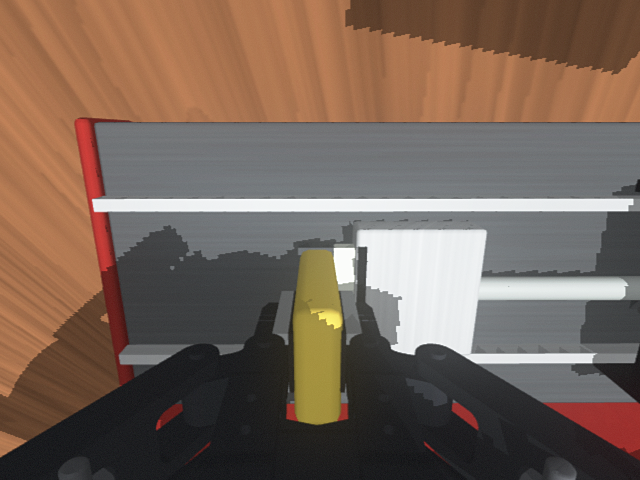

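The wrist view shows white blade at columns 335–353, between the handle and the block edge at 357. That is about 8 mm, which agrees with about 7.3 N. I'll pull 12.5 mm more, to about 21 mm.

Request:
move_arm(
  motion=[
    [[-0.00245,0.0005,0,0,0,0,0.01],[-0.00245,0.0005,0,0,0,0,0.01],[-0.00245,0.0005,0,0,0,0,0.01],[-0.00245,0.0005,0,0,0,0,0.01],[-0.00245,0.0005,0,0,0,0,0.01],[0,0,0,0,0,0,0.01],[0,0,0,0,0,0,0.01],[0,0,0,0,0,0,0.01]],
  ],
)

```text
time_s: 7.67
position: [0.4931, -0.1124, 0.1158]
ee_rot: [0.165, 0.75, 0.609, -0.199]
wrist_force: [11.0, 0.5, 1.0]
grip_width: 0.0154
grasp_force: 59.2
```

```bash
python3 - <<'E'
from geo import *
from rig import get_obs
import cv2
f=[]
for i in range(6):
    c=capture("wrist");o=get_obs();f.append(o["wrist_force"]@by)
print(np.mean(f),o["position"])
a=cv2.resize(c["color"][180:400,240:520,::-1],None,fx=2.5,fy=2.5);cv2.imwrite("pics/w4.png",a)
E
```

```text
11.302526740908432 [ 0.49319751 -0.1124166   0.11573941]
```

View pics/w4.png

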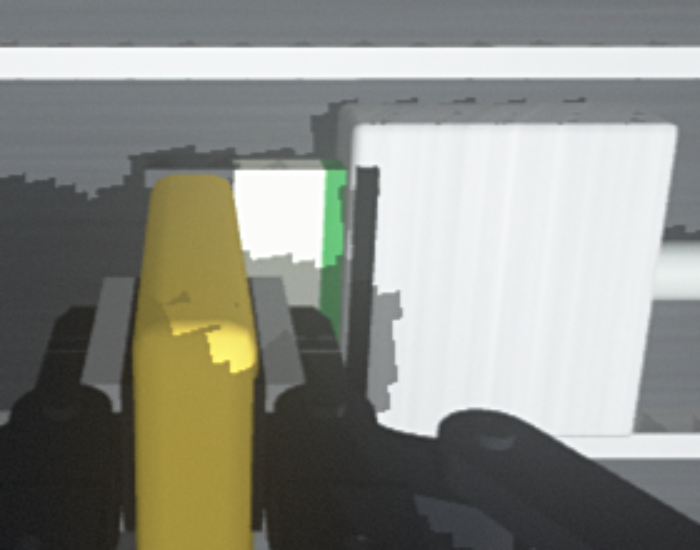

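The blade reads green at the block's edge (crop columns 323–345), about 20 mm and 11.3 N. I'll hold it for more than a second, then let it back about 15 mm.

Request:
move_arm(
  motion=[
    [[0,0,0,0,0,0,0.01],[0,0,0,0,0,0,0.01],[0,0,0,0,0,0,0.01],[0,0,0,0,0,0,0.01],[0,0,0,0,0,0,0.01],[0,0,0,0,0,0,0.01],[0,0,0,0,0,0,0.01],[0,0,0,0,0,0,0.01]],
  ],
)

```text
time_s: 8.63
position: [0.4932, -0.1124, 0.1158]
ee_rot: [0.165, 0.75, 0.609, -0.199]
wrist_force: [12.3, 0.8, 0.1]
grip_width: 0.015
grasp_force: 59.2
```

Request:
move_arm(
  motion=[
    [[0,0,0,0,0,0,0.01],[0,0,0,0,0,0,0.01],[0,0,0,0,0,0,0.01],[0,0,0,0,0,0,0.01],[0,0,0,0,0,0,0.01],[0,0,0,0,0,0,0.01]],
  ],
)

```text
time_s: 9.13
position: [0.4932, -0.1124, 0.1158]
ee_rot: [0.165, 0.75, 0.609, -0.199]
wrist_force: [11.5, -0.4, 0.1]
grip_width: 0.0156
grasp_force: 59.2
```

Request:
move_arm(
  motion=[
    [[0.002,-0.0004,0,0,0,0,0.01],[0.002,-0.0004,0,0,0,0,0.01],[0.002,-0.0004,0,0,0,0,0.01],[0.002,-0.0004,0,0,0,0,0.01],[0.002,-0.0004,0,0,0,0,0.01],[0.002,-0.0004,0,0,0,0,0.01],[0.002,-0.0004,0,0,0,0,0.01],[0,0,0,0,0,0,0.01]],
  ],
)

```text
time_s: 9.8
position: [0.5063, -0.1152, 0.1157]
ee_rot: [0.164, 0.75, 0.608, -0.199]
wrist_force: [8.3, 2.8, 4.2]
grip_width: 0.0155
grasp_force: 59.8
```

```bash
python3 - <<'E'
from geo import *
from rig import get_obs
f=[]
for i in range(6):
    c=capture("wrist");o=get_obs();f.append(o["wrist_force"]@by)
print(np.mean(f),o["position"])
E
```

```text
6.673968341146362 [ 0.50601889 -0.11514772  0.11574824]
```

Request:
move_arm(
  motion=[
    [[0.0015,-0.0003,0,0,0,0,0.01],[0.0015,-0.0003,0,0,0,0,0.01],[0,0,0,0,0,0,0.01],[0,0,0,0,0,0,0.085],[0,0,0,0,0,0,0.085],[0,0,0,0,0,0,0.085],[0,0,0,0,0,0,0.085],[0,0,0,0,0,0,0.085]],
  ],
)

```text
time_s: 10.77
position: [0.5064, -0.1161, 0.115]
ee_rot: [0.163, 0.75, 0.608, -0.202]
wrist_force: [-0.4, 0.4, -0.5]
grip_width: 0.075
grasp_force: 0.0
```

Request:
move_arm(
  motion=[
    [[0,0,0,0,0,0,0.085],[0,0,0,0,0,0,0.085],[0,0,0,0,0,0,0.085],[0,0,0,0,0,0,0.085]],
  ],
)

```text
time_s: 11.1
position: [0.5072, -0.116, 0.1153]
ee_rot: [0.163, 0.751, 0.608, -0.201]
wrist_force: [0.1, 0.3, 0.4]
grip_width: 0.0852
grasp_force: 0.0
```

```bash
python3 - <<'E'
from geo import *
import cv2
c=capture("wrist");cv2.imwrite("pics/w5.png",c["color"][:,:,::-1])
E
```

```text
(no output)
```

View pics/w5.png

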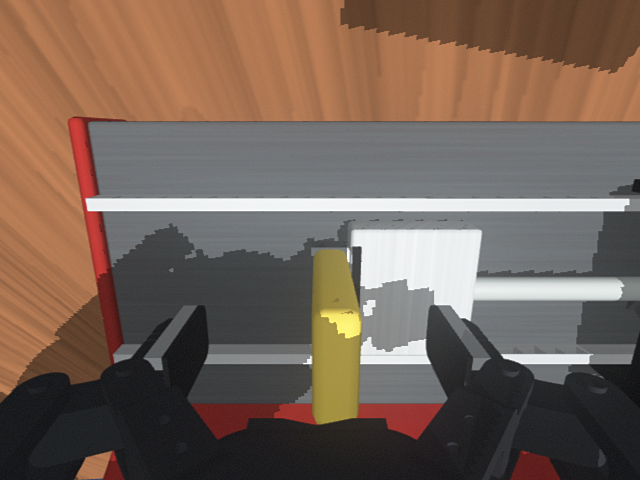

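The blade is back in, with the handle against the block edge at column 352. The block moved with the deck's own image shift, so the hook is still caught. I'll retract along the normal.

Request:
move_arm(
  motion=[
    [[0.0016,0.0078,0.0138,0,0,0,0.085],[0.0016,0.0078,0.0138,0,0,0,0.085],[0.0016,0.0078,0.0138,0,0,0,0.085],[0.0016,0.0078,0.0138,0,0,0,0.085],[0.0016,0.0078,0.0138,0,0,0,0.085],[0.0016,0.0078,0.0138,0,0,0,0.085],[0.0016,0.0078,0.0138,0,0,0,0.085],[0,0,0,0,0,0,0.085]],
  ],
)

```text
time_s: 11.82
position: [0.5203, -0.0603, 0.2142]
ee_rot: [0.165, 0.751, 0.608, -0.199]
wrist_force: [1.6, 0.5, -0.6]
grip_width: 0.0849
grasp_force: 0.0
```

```bash
python3 -c "
from rig import *
print(get_obs()['wrist_force']);print(finish_job())"
```

```text
[ 1.58078571  0.46584799 -0.57197234]
the job is handed in; nothing more can be done
None
```

I drew the handle out until the hook caught, held the gauge in the green (about 20 mm, 11.3 N) for over a second, then let the blade back in and released it with the hook apparently still caught (the block had not moved back), and handed the job in; no verdict was returned.

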